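# Fit a filter and slide it to the click

## Task

Take the blue filter cartridge out of the white rack and plug it into the rectangular hole of the grey carriage until its shoulder lies flush on the carriage; leave the orange one in the rack. Then take the carriage by its black grip post and slide it along the rail towards the white light receiver until its ball detent drops into the notch - well short of the end stop. Finish while still gripping the post, the carriage at rest in the notch, and leave the bottles, beaker and timer undisturbed.

Things in the scene. Friction and masses are not known exactly. Their poses are not given: they have to be found in the camera images.
- cartridge_blue: Blue filter cartridge, 54 mm high, 50-100 g. Origin: centre of its underside, z up. Dark shank (the plug) 24 (x) x 16 (y) x 20 high; above it the blue head 34 (x) x 22 (y) x 34 high overhangs as a shoulder. Works either way round. Stands upright 14 mm deep in a rack slot (origin 6 mm above the worktop). Grip the head from above, across either pair of faces.
- cartridge_orange: The orange filter cartridge, same shape, in the other slot of the rack (which slot is which changes). It stays there.
- rack: White rack fixed to the worktop, 60 (x) x 150 (y) x 20 mm high. Origin: centre of its underside. Two slots 27 x 19 mm, 14 mm deep, at y = +40 and -40 mm; a cartridge in a slot lies along the rack's axes.
- filter_stage: Fixed stage. Base x -60 to 110, y -170 to 170 mm, 10 thick; origin on the underside below the middle of the rail, which runs along y between end blocks 44 mm high. Grey carriage 52 x 130, top at 66 mm. On the -x side a brass detent bar with one 10 mm wide V notch; level with it on the +x side, x 72-105, a white receiver 99 mm high. Both clamped at y = 40 to 76, different each time.
- socket (a point): Centre of the mouth of the carriage's hole, in its top face 66 mm above the worktop; moves with the carriage; axes as the stage's. Hole 25.5 (x) x 17.5 (y) mm, 22 deep, 2 mm chamfer (1.5 mm play in all). Cartridge flush: its origin 20 mm below this point. The detent ball is level with this point along the rail: ball in notch = socket abreast of the receiver.
- slide_grip: Black square grip post on the carriage, 20 x 20 x 40 mm high. Origin: centre of its underside, on the carriage's top face (66 mm above the worktop), 76 mm from the socket towards the stage's -y. Its sides are parallel to the stage's axes; take it from above. Moves with the carriage.
- carriage (a joint): Carriage position along the rail, m, 0 (one stop) to 0.140 (end stop beyond the notch), growing along the stage's +y; starts between 0 and 0.03. The notch lies between 0.072 and 0.108. Dragging takes about 2 N. Within 4 mm of the notch the spring ball pulls the carriage in; forcing it out takes about 10 N.
- detent_ball (a joint): How far the spring-loaded ball (12 mm) of the carriage has dropped below the top of the detent bar, m: about 0.0005 while riding on the bar, about 0.0025 when it sits fully in the notch.
- reagent_amber: Small amber bottle, black cap, 46 mm across, 98 mm high, standing loose right of the stage. Origin: centre of its underside. Bystander. High above it (0.45 to 0.63 m, near x 0.53, y -0.46 m) hangs an open door of the instrument at the back: keep the arm clear of it.
- beaker: Small clear beaker, 55 mm across, 70 mm high, standing loose at the right. Origin: centre of its underside. Bystander.
- timer: White digital timer, 62 x 62 x 19 mm, lying loose behind the stage, to the right. Origin: centre of its underside. Bystander.

How it is judged (in metres and radians):
On the way, in this order (a step that is already met when the one before it is completed fails the run):
1. the blue cartridge is plugged fully into the carriage's hole (z of cartridge_blue in the frame of socket below -0.0183 m and horizontal distance between cartridge_blue and socket below 0.003 m and angle between the x axis of cartridge_blue and the x axis of socket, either way round below 0.12 rad), for 0.2 s.
2. the carriage, cartridge still seated, has its ball in the notch (all of step 1 and value of joint detent_ball above 0.0016 m and value of joint carriage above 0.06 m and velocity of joint carriage between -0.01 and 0.01 m/s), for 0.2 s.
At the end, for the whole second after the job is handed in: Blue cartridge seated in the hole (underside 18.3 mm or more below the mouth, within 3 mm sideways and 0.12 rad); detent ball dropped over 1.6 mm (carriage within about 2 mm of the notch); carriage at rest (under 10 mm/s); fingers still gripping the black post with over 1 N (all of step 2 and contact force between the fingers and slide_grip above 1 N); the arm keeps its last pose, push and grip.
It fails at once if the orange cartridge is moved more than 20 mm (distance of cartridge_orange from where it was at the start of the episode above 0.02 m).
It fails at once if the small bottle is moved more than 30 mm or tipped (distance of reagent_amber from where it was at the start of the episode above 0.03 m or angle between reagent_amber's own z axis and vertical above 0.4 rad).
It fails at once if the beaker is moved more than 30 mm or tipped (distance of beaker from where it was at the start of the episode above 0.03 m or angle between beaker's own z axis and vertical above 0.4 rad).
It fails at once if the timer is moved more than 30 mm or tipped (distance of timer from where it was at the start of the episode above 0.03 m or angle between timer's own z axis and vertical above 0.4 rad).
It also fails if it takes over 70 s, if anything falls off the work surface, if the arm or the gripper's body presses on something with over 40 N, if the wrist force passes 120 N, or if a joint passes its speed limit or range.

## Robot

A 6-joint arm with a two-finger parallel gripper is mounted at the origin on the work surface; the furniture and walls round the work are solid. World frame = base frame: x ahead of the robot, y to its left, z up, the work surface at z = 0. Lengths are in m, angles in degrees, forces in N, time in s.
With the tool pointing down it reaches from about 0.375 to 0.975 m from the base axis. Payload 3.8 kg.
Tool frame: the origin (TCP) lies at the centre of the arm's flange, where the gripper is bolted on; the fingertips stand 173 mm ahead of it and the grasp point (between the pads) lies arm.pinch_z ahead of it (arm.pinch_z is the distance from the TCP to the grasp point, in m); z points along the fingers, y is the line along which they close (so a half turn about z gives the same grasp; the last joint's range is limited). The gripper opens to 85 mm and grips with 20 to 120 N. Pads are 22 mm wide; open, the fingers measure 114 mm over their backs; the gripper's body (76 mm by 85 mm) begins 54 mm behind the grasp point. The pads swing forward as they close: fully open they stand 13 mm farther back than shut.
Start: joints at [-67.374, 15.12, 91.902, -0, 72.978, -2.114], TCP at [0.282, -0.613, 0.405] pointing down, gripper open.
Joint ranges: [-150.88, 150.88], [-54.13, 125.18], [17.81, 147.31], [-75.09, 255.09], [0, 152.58], [-146.25, 146.25]. Speed limits (degrees/s): [147.25, 147.25, 180, 180, 180, 180].

## Interface

Orientations are given as a 3x3 rotation matrix whose columns are the frame's x, y, z axes.
In Python, from plant import status, optics, ticket, arm gives the robot as it stands.
- The arm moves only by the shell command python3 -m inch 'ROWS'. ROWS is a JSON list of rows, 1 to 12 of them, each of 7 numbers: a rotation vector rx, ry, rz in degrees, then dx, dy, dz in m, then the finger opening in m; each row is the pose to reach, as a shift and turn from the pose commanded when the command began, along the tool's axes at that moment; what a row does not reach only later rows make up. A row lasts 1/10 s, in which the tool goes at most 0.05 m and 8.59 degrees, less where a joint would pass 70% of its speed; a pose out of reach is approached as far as the arm can. The fingers move at their own pace and stop on an object; the grip force is fixed at half the most. Time passes only in rows, so rows that do not move let the fingers close. It prints the time, the measured TCP pose, the force, the opening and the grip force at its end.
- status.sense(): the state, without advancing time (a new reading comes with each control period).
- optics.read_camera(name): name is "scene" or "top" or "wrist"; returns a dict with "img" (420x560x3 uint8, blue, green, red), "fx", "fy", "cx", "cy" (pixels), "R" (3x3) and "t" (3): a world point X has camera coordinates R X + t. Camera axes: x right, y down, z forward; pixel columns grow to the right and rows downward; lengths in m; the calibration is good to about 2 mm. A picture is of the moment at which its call begins. There is no depth.
- ticket.finish_job(): hands the job in; it is judged then, once.
The state is a dict: "time_s": time; "joint_positions": joint angles; "joint_velocities": joint speeds; "joint_efforts": joint torques, N m; "eef_pos": TCP position; "tcp_rot": TCP orientation; "ft_force": force on the tool from outside, world axes, zero at the start; "torque": the same for the moment, N m; "opening": finger opening in m; "grip_force": force on a finger pad.
Only numpy, scipy, OpenCV 4.12 (cv2) and the standard library are available. Lean on these libraries where they do the work, as an engineer would, in place of code of your own. Each camera call takes 0.05 s, during which the arm holds its last target. There are 200 camera calls.

## Working session

There is one attempt and no reset: what is moved stays moved. The work goes in short steps, Python scripts to look and compute and a shell command to move; the robot and the scene stay as the last step left them, time stands still between calls to the robot, and variables do not carry over. Pictures are saved under pics/ and viewed, at most 11 in all, crops included, and the job is handed in when it is done.

```bash
mkdir -p pics; ls; python3 - <<'E'
from plant import status, optics, arm
import cv2,numpy as np
s=status.sense()
print(arm.pinch_z,s['time_s'],s['eef_pos'],np.round(s['tcp_rot'],4),s['opening'])
for n in("scene","top","wrist"):
    c=optics.read_camera(n); cv2.imwrite(f"pics/{n}0.png",c["img"]); np.savez(f"{n}0.npz",**c)
    print(n,c["fx"],c["cx"],c["cy"],np.round(-c["R"].T@c["t"],3),np.round(c["R"],3).tolist())
E
```

```text
pics
0.1547 0.0 [ 0.28235553 -0.61273683  0.40335807] [[ 9.082e-01  4.185e-01 -8.000e-04]
 [ 4.185e-01 -9.082e-01  2.100e-03]
 [ 1.000e-04 -2.200e-03 -1.000e+00]] 0.0850660446562397
scene 455.63569267788455 276.77234966612485 215.9289651453543 [-0.191  0.451  0.74 ] [[-0.581, -0.813, 0.015], [-0.516, 0.354, -0.78], [0.629, -0.462, -0.625]]
top 492.0188983549231 283.21802015793804 211.30726337404428 [ 0.303 -0.041  1.327] [[0.01, -1.0, 0.004], [-0.987, -0.011, -0.16], [0.16, -0.002, -0.987]]
wrist 325.58309004208945 279.4354775621727 201.29992167368556 [ 0.358 -0.578  0.372] [[0.418, -0.908, -0.001], [-0.859, -0.396, 0.325], [-0.295, -0.135, -0.946]]
```

View pics/scene0.png

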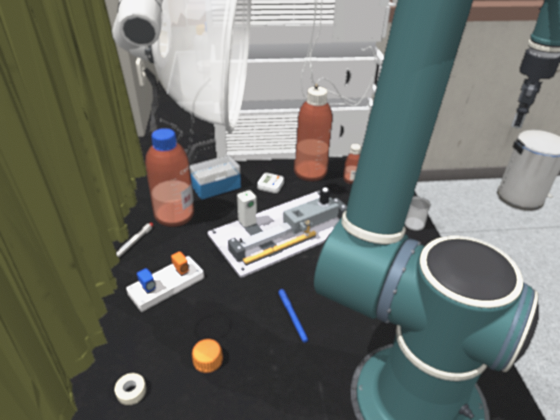

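View pics/top0.png

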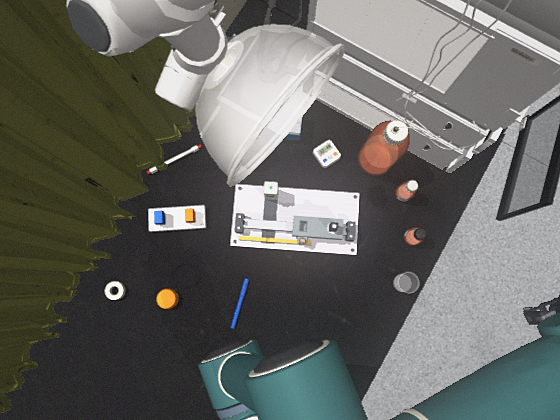

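The top view shows blue at (159,218), orange at (190,215), the hole near (305,227), the post at (333,227) and the receiver at (270,187). A glass dome hangs over the area at the upper left, so I'll measure that too.

```bash
cat > h.py <<'E'
import numpy as np,cv2
def ray(c,u,v,z):
    d=c["R"].T@np.array([(u-c["cx"])/c["fx"],(v-c["cy"])/c["fy"],1]); o=-c["R"].T@c["t"]
    return o+d*(z-o[2])/d[2]
def tri(c1,p1,c2,p2):
    A=[];b=[]
    for c,(u,v) in((c1,p1),(c2,p2)):
        for k,q in((0,(u-c["cx"])/c["fx"]),(1,(v-c["cy"])/c["fy"])):
            A.append(c["R"][k]-q*c["R"][2]); b.append(q*c["t"][2]-c["t"][k])
    x,r,_,_=np.linalg.lstsq(np.array(A),np.array(b),rcond=None); return x,r
def blobs(img,lo,hi,amin=30,roi=None):
    m=cv2.inRange(cv2.cvtColor(img,cv2.COLOR_BGR2HSV),lo,hi)
    if roi: k=np.zeros_like(m); x0,y0,x1,y1=roi; k[y0:y1,x0:x1]=1; m=m*k
    cs,_=cv2.findContours(m,cv2.RETR_EXTERNAL,cv2.CHAIN_APPROX_NONE)
    return [c for c in cs if cv2.contourArea(c)>amin]
E
python3 - <<'E'
from h import *
c=dict(np.load("top0.npz")); s=dict(np.load("scene0.npz"))
for n,lo,hi,z,roi in(("blue",(105,150,60),(125,255,255),.06,(140,195,215,240)),("orange",(5,150,80),(20,255,255),.06,(140,195,215,240)),("rack",(0,0,150),(180,60,255),.02,(140,195,215,240)),("base",(0,0,150),(180,60,255),.01,(222,180,370,262))):
    for k in blobs(c["img"],lo,hi,20,roi):
        r=cv2.minAreaRect(k); bp=cv2.boxPoints(r)
        P=np.array([ray(c,u,v,z)[:2] for u,v in bp]); print(n,np.round(r[0],1),cv2.contourArea(k),"ctr",P.mean(0).round(4),P.round(3).tolist())
print("corners top/bottom of base",[ray(c,u,v,.01).round(3).tolist() for u,v in((236,185),(359,191),(357,254),(231,248))])
print("dome low point",tri(c,(234,184),s,(235,128)), "post",tri(c,(333,227),s,(325,191)))
a=cv2.resize(c["img"][170:265,140:370],None,fx=3.45,fy=3.45,interpolation=cv2.INTER_CUBIC); b=cv2.resize(s["img"][160:310,110:360],(790,474)[0:2],interpolation=cv2.INTER_CUBIC)
cv2.imwrite("pics/a.png",a[:, :794])
E
```

```text
blue [159. 217.] 101.0 ctr [0.49   0.2789] [[0.506, 0.293], [0.506, 0.267], [0.474, 0.265], [0.474, 0.291]]
orange [189.5 215. ] 91.5 ctr [0.4961 0.1998] [[0.512, 0.212], [0.512, 0.189], [0.48, 0.187], [0.48, 0.211]]
rack [176.3 217.7] 1213.0 ctr [0.4946 0.2426] [[0.521, 0.322], [0.531, 0.17], [0.469, 0.164], [0.458, 0.315]]
base [295.2 216.6] 7679.5 ctr [ 0.5034 -0.0769] [[0.423, 0.099], [0.606, 0.09], [0.583, -0.256], [0.401, -0.24]]
corners top/bottom of base [[0.588, 0.086, 0.01], [0.575, -0.251, 0.01], [0.403, -0.243, 0.01], [0.415, 0.095, 0.01]]
dome low point (array([0.51715263, 0.05150387, 0.3150896 ]), array([0.00024938])) post (array([ 0.46243152, -0.16970617,  0.10372711]), array([6.03192936e-07]))
```

View pics/a.png

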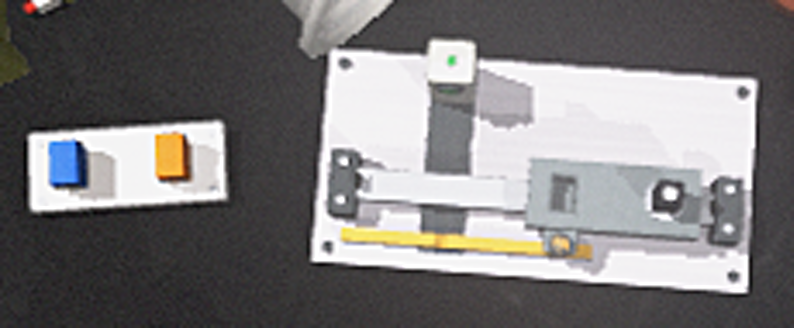

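```bash
cat >> h.py <<'E'
from scipy.spatial.transform import Rotation as Ro
def Rdown(a):
    a=np.radians(a); return np.array([[-np.sin(a),np.cos(a),0],[np.cos(a),np.sin(a),0],[0,0,-1.]])
def go(x,y,z,a):
    from plant import status
    s=status.sense(); R0=np.array(s["tcp_rot"]); Rt=Rdown(a)
    print("now",s["eef_pos"].round(4),"rows:",Ro.from_matrix(R0.T@Rt).as_rotvec(degrees=True).round(2),(R0.T@(np.array([x,y,z])-s["eef_pos"])).round(4), "det",np.linalg.det(Rt).round(1))
E
python3 -c "
from h import *
go(.43,-.09,.36,87.9)"
```

```text
now [ 0.2824 -0.6128  0.4036] rows: [-3.0000e-02 -1.4000e-01 -1.5316e+02] [ 0.3529 -0.413   0.0444] det 1.0
```

```bash
python3 -m inch '[[0,0,-80,0.18,-0.21,0.02,0.085],[0,0,-80,0.18,-0.21,0.02,0.085],[0,0,-80,0.18,-0.21,0.02,0.085],[0,0,-80,0.18,-0.21,0.02,0.085],[0,0,-80,0.18,-0.21,0.02,0.085],[0,0,-80,0.18,-0.21,0.02,0.085],[0,0,-80,0.18,-0.21,0.02,0.085],[0,0,-80,0.18,-0.21,0.02,0.085],[0,0,-80,0.18,-0.21,0.02,0.085],[0,0,-80,0.18,-0.21,0.02,0.085]]'; python3 -c "
from h import *
go(.43,-.09,.36,87.9)"
```

```text
time_s: 1.15
eef_pos: [0.358, -0.3466, 0.3844]
tcp_rot: [[-0.259, 0.966, -0.0], [0.966, 0.259, 0.0], [0.0, -0.0, -1.0]]
ft_force: [-0.8, -0.4, -0.2]
opening: 0.0851
grip_force: 0.0
now [ 0.358  -0.3466  0.3844] rows: [ 0.00e+00 -3.00e-02 -7.29e+01] [0.2292 0.136  0.0245] det 1.0
```

```bash
python3 -m inch '[[0,0,-72.9,0.229,0.136,0.024,0.085],[0,0,-72.9,0.229,0.136,0.024,0.085],[0,0,-72.9,0.229,0.136,0.024,0.085],[0,0,-72.9,0.229,0.136,0.024,0.085],[0,0,-72.9,0.229,0.136,0.024,0.085],[0,0,-72.9,0.229,0.136,0.024,0.085],[0,0,-72.9,0.229,0.136,0.024,0.085],[0,0,-72.9,0.229,0.136,0.024,0.085],[0,0,-72.9,0.229,0.136,0.024,0.085],[0,0,-72.9,0.229,0.136,0.024,0.085],[0,0,-72.9,0.229,0.136,0.024,0.085]]'; python3 -c "
from plant import optics
from h import *
c=optics.read_camera('wrist'); np.savez('w1.npz',**c); cv2.imwrite('pics/w1.png',c['img']); print(-c['R'].T@c['t'])
go(.40,.12,.36,93.8);"
```

```text
time_s: 2.25
eef_pos: [0.4312, -0.0909, 0.3605]
tcp_rot: [[-0.999, 0.043, -0.0], [0.043, 0.999, 0.0], [0.0, 0.0, -1.0]]
ft_force: [0.2, -0.3, -0.9]
opening: 0.0855
grip_force: 0.0
[ 0.34835036 -0.08724526  0.32956918]
now [ 0.4312 -0.0909  0.3606] rows: [ 0.   -0.01 -6.26] [0.0403 0.2094 0.0006] det 1.0
```

View pics/w1.png

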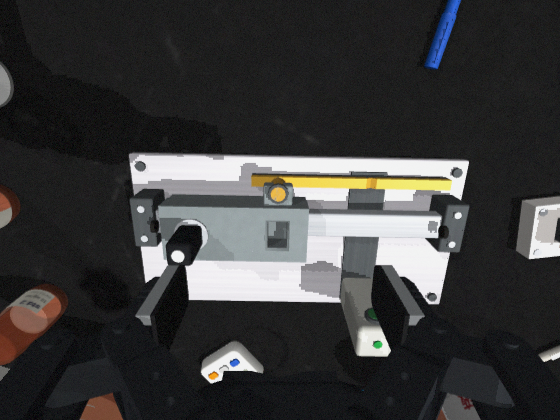

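The wrist view shows the hole at (278,235), the ball at (277,194), the notch at (372,184) and the post top at (178,252). Next I measure these precisely.

```bash
python3 - <<'E'
from h import *
c=dict(np.load("w1.npz")); g=cv2.cvtColor(c["img"],cv2.COLOR_BGR2GRAY); hsv=cv2.cvtColor(c["img"],cv2.COLOR_BGR2HSV)
print(g[235,255:305].tolist()); print(g[208:266,278].tolist())
def q(n,k,z):
    r=cv2.minAreaRect(k); P=np.array([ray(c,u,v,z)[:2] for u,v in cv2.boxPoints(r)]); e=[P[1]-P[0],P[2]-P[1]]
    print(n,np.round(r[0],1),P.mean(0).round(4),[(np.linalg.norm(x).round(4),(np.degrees(np.arctan2(x[1],x[0]))%90).round(2)) for x in e])
for k in blobs(c["img"],(0,0,140),(180,60,255),5000): q("base",k,.01)
for k in blobs(c["img"],(15,120,120),(35,255,255),300): q("brass",k,.04)
# notch & post
cr=cv2.resize(c["img"][150:275,130:470],None,fx=2.35,fy=2.35,interpolation=cv2.INTER_CUBIC); cv2.imwrite("pics/w1c.png",cr)
E
```

```text
[165, 161, 162, 164, 163, 163, 164, 163, 164, 144, 150, 139, 104, 118, 141, 135, 139, 140, 139, 91, 94, 90, 88, 90, 90, 90, 89, 89, 93, 106, 107, 84, 106, 117, 144, 163, 165, 163, 162, 164, 164, 164, 166, 166, 163, 165, 165, 163, 166, 161]
[114, 164, 167, 164, 162, 166, 161, 164, 163, 163, 164, 163, 150, 120, 91, 89, 88, 87, 90, 87, 89, 88, 88, 86, 87, 89, 89, 90, 90, 88, 78, 57, 55, 61, 66, 66, 65, 67, 68, 81, 121, 135, 135, 153, 162, 160, 162, 161, 161, 160, 163, 160, 165, 176, 220, 230, 232, 231]
base [302.1 255.2] [ 0.5229 -0.0701] [(np.float64(0.1148), np.float64(79.55)), (np.float64(0.3069), np.float64(86.37))]
base [298.2 176.4] [ 0.4312 -0.072 ] [(np.float64(0.0422), np.float64(78.24)), (np.float64(0.3358), np.float64(86.66))]
brass [364.4 182.8] [ 0.4317 -0.0129] [(np.float64(0.0105), np.float64(86.47)), (np.float64(0.1569), np.float64(86.46))]
```

View pics/w1c.png

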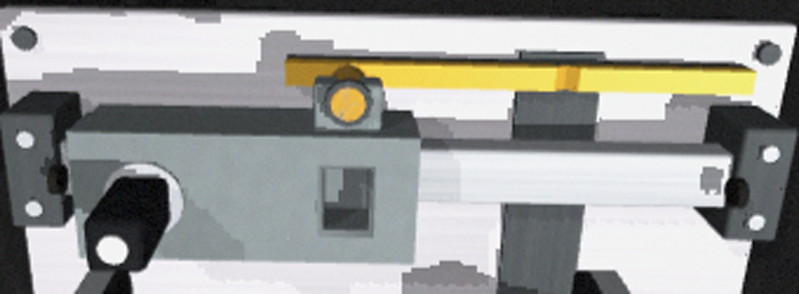

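```bash
python3 - <<'E'
from h import *
c=dict(np.load("w1.npz")); g=cv2.cvtColor(c["img"],cv2.COLOR_BGR2GRAY).astype(float)
# carriage top edges: top (rows ~207) and bottom (rows ~262); right edge
def edge(vals,pos,thr=None):
    d=np.abs(np.diff(vals)); i=d.argmax(); w=d[max(0,i-1):i+2]; return pos[0]+.5+(np.arange(max(0,i-1),i+2)*w).sum()/w.sum()
def linefit(pts,z):
    W=np.array([ray(c,u,v,z)[:2] for u,v in pts]).astype(np.float32); vx,vy,x0,y0=cv2.fitLine(W,cv2.DIST_HUBER,0,1e-4,1e-4).ravel(); return W.mean(0).round(4),np.degrees(np.arctan2(vy,vx))%180
t=[(u,edge(g[198:216,u],[198])) for u in range(215,262,1)]+[(u,edge(g[198:216,u],[198])) for u in range(292,305)]
b=[(u,edge(g[254:270,u],[254])) for u in range(215,300)]
r=[(edge(g[v,295:320],[295]),v) for v in range(214,258)]
for n,e in(("near",t),("far",b),("+y end",r)): print(n,linefit(e,.066))
# hole outer
L=[(260+np.argmax(g[v,260:280]<154)-.5,v) for v in range(226,246)];Rr=[(296-np.argmax(g[v,296:276:-1]<154)+.5,v) for v in range(226,246)]
T=[(u,214+np.argmax(g[214:230,u]<154)-.5) for u in range(268,287)];B=[(u,258-np.argmax(g[258:238:-1,u]<154)+.5) for u in range(268,287)]
for n,e in(("L",L),("R",Rr),("T",T),("B",B)): print(n,np.mean(e,0).round(1),linefit(e,.066))
u=np.mean([np.mean([p[0] for p in L]),np.mean([p[0] for p in Rr])]);v=np.mean([np.mean([p[1] for p in T]),np.mean([p[1] for p in B])])
print("hole",u,v,ray(c,u,v,.066))
E
```

```text
near (array([ 0.442 , -0.1162], dtype=float32), np.float32(86.411156))
far (array([ 0.4941, -0.1144], dtype=float32), np.float32(86.39058))
+y end (array([ 0.4707, -0.0684], dtype=float32), np.float32(176.24838))
L [264.2 235.5] (array([ 0.469 , -0.1064], dtype=float32), np.float32(175.89763))
R [289.2 235.5] (array([ 0.4699, -0.0843], dtype=float32), np.float32(174.5607))
T [277.  219.7] (array([ 0.4543, -0.0944], dtype=float32), np.float32(87.56741))
B [277.  250.7] (array([ 0.4843, -0.0958], dtype=float32), np.float32(87.57833))
hole 276.7 235.1578947368421 [ 0.4690683  -0.09532731  0.066     ]
```

```bash
python3 -m inch '[[0,0,-6.3,0.04,0.2,0,0.085],[0,0,-6.3,0.04,0.2,0,0.085],[0,0,-6.3,0.04,0.2,0,0.085],[0,0,-6.3,0.04,0.2,0,0.085],[0,0,-6.3,0.015,0.365,0,0.085],[0,0,-6.3,0.015,0.365,0,0.085],[0,0,-6.3,0.015,0.365,0,0.085],[0,0,-6.3,0.015,0.365,0,0.085],[0,0,-6.3,0.015,0.365,0,0.085]]'; python3 - <<'E'
from plant import optics
from h import *
c=optics.read_camera('wrist'); np.savez('w2.npz',**c); cv2.imwrite('pics/w2.png',c['img'])
for n,lo,hi in(("blue",(105,150,40),(125,255,255)),("orange",(5,150,60),(20,255,255))):
    for k in blobs(c["img"],lo,hi,100): print(n,cv2.boundingRect(k),cv2.contourArea(k))
E
```

```text
time_s: 3.2
eef_pos: [0.4317, 0.2769, 0.3607]
tcp_rot: [[-0.997, -0.071, 0.0], [-0.071, 0.997, 0.001], [-0.0, 0.001, -1.0]]
ft_force: [0.2, -0.8, -0.8]
opening: 0.0851
grip_force: 0.0
blue (270, 231, 24, 38) 775.5
blue (32, 0, 23, 58) 933.5
orange (183, 224, 32, 46) 1160.0
orange (240, 0, 64, 41) 1984.5
```

View pics/w2.png

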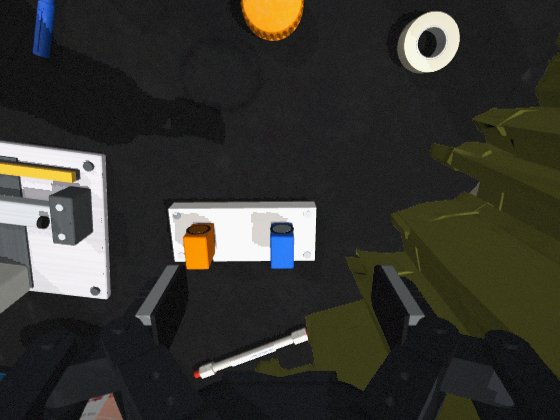

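The rack is centred at (242,235), with the blue top face at columns 270–294, rows 231–269 and orange at (200,247). The curtain edge near (350,258) needs a clearance check.

```bash
python3 - <<'E'
from h import *
c=dict(np.load("w2.npz")); t=dict(np.load("top0.npz"))
for p in((350,258),(306,318),(385,262),(392,215)): print(p,ray(c,*p,0)[:2].round(3),ray(c,*p,.1)[:2].round(3))
for p in((107,218),(125,190),(100,245)): print("top",p,ray(t,*p,0)[:2].round(3),ray(t,*p,.1)[:2].round(3))
hsv=cv2.cvtColor(c["img"],cv2.COLOR_BGR2HSV)
print(hsv[222:272,282].tolist())
for lo in(120,170,200):
  for n,h0,h1 in(("blue",105,125),("orange",5,20)):
    for k in blobs(c["img"],(h0,150,lo),(h1,255,255),200,(150,200,330,290)):
        r=cv2.minAreaRect(k); P=np.array([ray(c,u,v,.06)[:2] for u,v in cv2.boxPoints(r)]); e=[P[1]-P[0],P[2]-P[1]]
        print(lo,n,np.round(r[0],1),P.mean(0).round(4),[(np.linalg.norm(x).round(4),(np.degrees(np.arctan2(x[1],x[0]))%90).round(1)) for x in e])
for k in blobs(c["img"],(0,0,180),(180,50,255),500,(150,195,330,290)):
    k=cv2.convexHull(k);r=cv2.minAreaRect(k); P=np.array([ray(c,u,v,.02)[:2] for u,v in cv2.boxPoints(r)]); e=[P[1]-P[0],P[2]-P[1]]
    print("rack",np.round(r[0],1),P.mean(0).round(4),[(np.linalg.norm(x).round(4),(np.degrees(np.arctan2(x[1],x[0]))%90).round(1)) for x in e])
E
```

```text
(350, 258) [0.523 0.364] [0.47  0.335]
(306, 318) [0.608 0.322] [0.529 0.306]
(385, 262) [0.525 0.404] [0.472 0.364]
(392, 215) [0.468 0.402] [0.432 0.362]
top (107, 218) [0.495 0.435] [0.48  0.399]
top (125, 190) [0.573 0.391] [0.553 0.359]
top (100, 245) [0.421 0.449] [0.412 0.412]
[[132, 11, 119], [109, 183, 89], [105, 22, 46], [93, 36, 78], [87, 28, 81], [90, 23, 78], [86, 26, 79], [93, 36, 77], [101, 25, 82], [86, 23, 78], [107, 26, 68], [113, 130, 53], [108, 221, 97], [110, 208, 124], [109, 222, 172], [109, 211, 231], [108, 207, 245], [108, 209, 247], [108, 208, 247], [108, 206, 246], [108, 205, 247], [108, 208, 247], [108, 213, 247], [108, 208, 247], [108, 212, 247], [108, 210, 247], [108, 205, 247], [108, 205, 247], [107, 209, 247], [108, 210, 247], [108, 208, 247], [108, 211, 247], [107, 210, 247], [108, 209, 247], [108, 204, 248], [108, 209, 246], [108, 209, 246], [108, 208, 247], [108, 208, 246], [108, 203, 247], [108, 208, 247], [108, 206, 246], [108, 206, 246], [108, 208, 246], [108, 207, 246], [109, 205, 243], [110, 198, 167], [84, 35, 36], [15, 24, 43], [30, 7, 39]]
120 blue [281.5 251.5] [0.4892 0.2827] [(np.float64(0.0208), np.float64(4.1)), (np.float64(0.0339), np.float64(4.8))]
120 orange [199.  246.9] [0.4902 0.2068] [(np.float64(0.0278), np.float64(10.2)), (np.float64(0.0442), np.float64(5.6))]
170 blue [281.5 252. ] [0.4897 0.2828] [(np.float64(0.0209), np.float64(4.1)), (np.float64(0.033), np.float64(4.8))]
170 orange [195.7 252.5] [0.4959 0.2037] [(np.float64(0.0214), np.float64(9.3)), (np.float64(0.0338), np.float64(4.3))]
200 blue [282. 252.] [0.4896 0.2832] [(np.float64(0.02), np.float64(4.1)), (np.float64(0.0309), np.float64(4.8))]
200 orange [195.6 252.5] [0.4959 0.2036] [(np.float64(0.0211), np.float64(9.5)), (np.float64(0.0338), np.float64(4.4))]
rack [241.7 234. ] [0.4933 0.2417] [(np.float64(0.1487), np.float64(4.5)), (np.float64(0.0603), np.float64(6.5))]
```

```bash
python3 -c "
from h import *
go(.490,.282,.204,94.2)"
```

```text
now [0.4314 0.2753 0.3604] rows: [-0.04 -0.04 -0.17] [-0.0591  0.0026  0.1564] det 1.0
```

```bash
python3 -m inch '[[0,0,-0.2,-0.059,0.0026,0.04,0.05],[0,0,-0.2,-0.059,0.0026,0.08,0.05],[0,0,-0.2,-0.059,0.0026,0.11,0.05],[0,0,-0.2,-0.059,0.0026,0.135,0.05],[0,0,-0.2,-0.059,0.0026,0.156,0.05],[0,0,-0.2,-0.059,0.0026,0.156,0.05]]'; python3 -c "
from h import *
go(.490,.282,.204,94.2)"
```

```text
time_s: 3.85
eef_pos: [0.4882, 0.2783, 0.2011]
tcp_rot: [[-0.998, -0.07, -0.007], [-0.07, 0.998, -0.004], [0.007, -0.004, -1.0]]
ft_force: [-0.8, -0.7, 0.1]
opening: 0.05
grip_force: 0.0
now [0.4882 0.2783 0.2011] rows: [-0.2  -0.42 -0.19] [-0.0021  0.0036 -0.0029] det 1.0
```

```bash
python3 -m inch '[[0,0,0,0,0,0,0.05],[0,0,0,0,0,0,0.05],[0,0,0,0,0,0,0.05]]'; python3 -c "
from h import *
go(.490,.282,.204,94.2)"
```

```text
time_s: 4.15
eef_pos: [0.4909, 0.2811, 0.2066]
tcp_rot: [[-0.997, -0.072, 0.003], [-0.072, 0.997, 0.001], [-0.003, 0.001, -1.0]]
ft_force: [0.3, -0.3, 0.3]
opening: 0.0503
grip_force: 0.0
now [0.4909 0.2811 0.2066] rows: [ 0.07  0.18 -0.09] [0.0009 0.0009 0.0026] det 1.0
```

```bash
python3 -m inch '[[0,0,0,0,0,0,0.0],[0,0,0,0,0,0,0.0],[0,0,0,0,0,0,0.0],[0,0,0,0,0,0,0.0],[0,0,0,0,0,0,0.0],[0,0,0,0,0,0,0.0],[0,0,0,0,0,0,0.0]]'
```

```text
time_s: 4.85
eef_pos: [0.4905, 0.2815, 0.2056]
tcp_rot: [[-0.997, -0.072, 0.001], [-0.072, 0.997, 0.001], [-0.001, 0.001, -1.0]]
ft_force: [-1.9, 1.1, 6.1]
opening: 0.021
grip_force: 59.4
```

```bash
python3 -m inch '[[0,0,0,0,0,-0.03,0.0],[0,0,0,0,0,-0.06,0.0],[0,0,0,0,0,-0.1,0.0],[0,0,0,0.04,0,-0.1,0.0],[0,0,0,0.08,-0.02,-0.1,0.0],[0,0,0,0.08,-0.02,-0.1,0.0],[0,0,0,0.08,-0.02,-0.1,0.0],[0,0,0,0.08,-0.02,-0.1,0.0],[0,0,0,0.08,-0.02,-0.1,0.0]]'; python3 - <<'E'
from plant import optics,status
from h import *
c=optics.read_camera('wrist'); np.savez('w3.npz',**c); cv2.imwrite('pics/w3.png',c['img'])
s=status.sense();zt=s["eef_pos"][2]-.2056+.06; print(s["eef_pos"],s["opening"])
for k in blobs(c["img"],(105,150,60),(125,255,255),200): print(cv2.boundingRect(k),cv2.contourArea(k))
go(.40,.05,.305,90); go(.44,-.095,.305,86.4)
E
```

```text
time_s: 5.75
eef_pos: [0.4128, 0.2558, 0.3051]
tcp_rot: [[-0.997, -0.072, 0.001], [-0.072, 0.997, 0.001], [-0.001, 0.0, -1.0]]
ft_force: [0.2, 0.1, -1.2]
opening: 0.0211
grip_force: 61.7
[0.41280075 0.25578864 0.30497824] 0.021344257476514417
(253, 252, 54, 82) 3802.5
(13, 0, 26, 79) 1513.5
now [0.4128 0.2558 0.305 ] rows: [0.02 0.04 4.13] [ 2.760e-02 -2.043e-01 -1.000e-04] det 1.0
now [0.4128 0.2558 0.305 ] rows: [0.02 0.04 7.73] [-1.900e-03 -3.518e-01 -1.000e-04] det 1.0
```

View pics/w3.png

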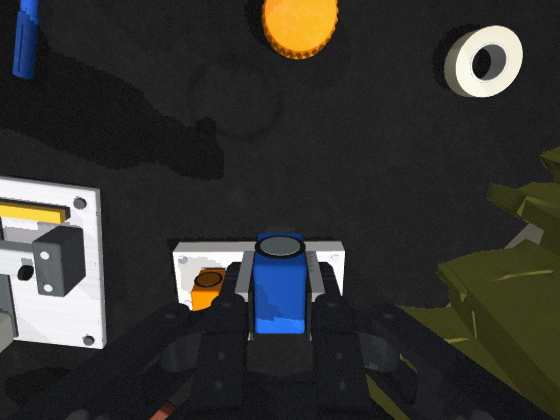

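The cartridge is held (blue top roughly at columns 253–307, rows 253–334) and orange is still in the rack. I'll measure its offset from the TCP.

```bash
python3 - <<'E'
from h import *
c=dict(np.load("w3.npz")); hsv=cv2.cvtColor(c["img"],cv2.COLOR_BGR2HSV)
for u in (259,301): print(u,[(v,*hsv[v,u].tolist()) for v in list(range(228,262,2))+list(range(310,340,2))])
Rd=Rdown(94.1); tcp=np.array([.4128,.2558,.305])
for u,v in((280,234),(280,252),(280,260),(280,332)):
  for z in(.1594,.1254): print((u,v),z,(Rd.T@(ray(c,u,v,z)-tcp)).round(4))
E
```

```text
259 [(228, 0, 0, 35), (230, 135, 14, 36), (232, 30, 7, 36), (234, 110, 181, 89), (236, 109, 228, 114), (238, 110, 213, 115), (240, 111, 124, 39), (242, 109, 93, 22), (244, 114, 64, 20), (246, 110, 48, 32), (248, 90, 22, 23), (250, 15, 28, 18), (252, 85, 59, 26), (254, 107, 188, 68), (256, 109, 224, 115), (258, 108, 244, 113), (260, 110, 214, 119), (310, 109, 211, 155), (312, 109, 207, 155), (314, 109, 207, 159), (316, 110, 194, 160), (318, 110, 202, 184), (320, 108, 211, 239), (322, 108, 205, 238), (324, 109, 208, 238), (326, 108, 209, 238), (328, 109, 207, 239), (330, 109, 210, 238), (332, 109, 208, 222), (334, 60, 20, 38), (336, 120, 15, 35), (338, 0, 28, 37)]
301 [(228, 128, 31, 33), (230, 128, 28, 37), (232, 0, 13, 38), (234, 109, 147, 71), (236, 109, 225, 92), (238, 110, 220, 94), (240, 113, 182, 56), (242, 130, 36, 21), (244, 15, 51, 20), (246, 140, 43, 18), (248, 90, 13, 20), (250, 100, 35, 22), (252, 15, 23, 22), (254, 108, 210, 80), (256, 110, 205, 118), (258, 110, 218, 118), (260, 111, 218, 118), (310, 110, 211, 174), (312, 110, 213, 174), (314, 110, 208, 174), (316, 109, 218, 170), (318, 109, 212, 172), (320, 109, 219, 201), (322, 108, 214, 245), (324, 108, 210, 246), (326, 108, 213, 245), (328, 108, 216, 245), (330, 109, 217, 235), (332, 110, 216, 221), (334, 45, 15, 35), (336, 60, 6, 40), (338, 15, 11, 45)]
(280, 234) 0.1594 [3.060e-02 1.000e-04 1.456e-01]
(280, 234) 0.1254 [0.0151 0.0002 0.1796]
(280, 252) 0.1594 [2.280e-02 1.000e-04 1.456e-01]
(280, 252) 0.1254 [0.005  0.0002 0.1796]
(280, 260) 0.1594 [1.930e-02 1.000e-04 1.456e-01]
(280, 260) 0.1254 [0.0005 0.0002 0.1796]
(280, 332) 0.1594 [-0.0156  0.0002  0.1456]
(280, 332) 0.1254 [-0.0448  0.0002  0.1796]
```

```bash
python3 -m inch '[[0,0,4.1,0.027,-0.204,0,0],[0,0,4.1,0.027,-0.204,0,0],[0,0,4.1,0.027,-0.204,0,0],[0,0,4.1,0.027,-0.204,0,0],[0,0,4.1,0.027,-0.204,0,0],[0,0,7.7,-0.002,-0.352,0,0],[0,0,7.7,-0.002,-0.352,0,0],[0,0,7.7,-0.002,-0.352,0,0],[0,0,7.7,-0.002,-0.352,0,0],[0,0,7.7,-0.002,-0.352,0,0],[0,0,7.7,-0.002,-0.352,0,0],[0,0,7.7,-0.002,-0.352,0,0]]'; python3 - <<'E'
from h import *
go(.4692,-.0954,.285,86.4)
E
```

```text
time_s: 7.0
eef_pos: [0.439, -0.0943, 0.3044]
tcp_rot: [[-0.998, 0.06, -0.001], [0.06, 0.998, 0.001], [0.001, 0.001, -1.0]]
ft_force: [-0.4, 0.6, -0.8]
opening: 0.0209
grip_force: 61.9
now [ 0.439  -0.0943  0.3044] rows: [ 0.03 -0.05  0.15] [-0.0302  0.0007  0.0193] det 1.0
```

```bash
python3 -m inch '[[0,0,0.15,-0.015,0.0004,0.01,0],[0,0,0.15,-0.0302,0.0007,0.019,0],[0,0,0.15,-0.0302,0.0007,0.028,0],[0,0,0.15,-0.0302,0.0007,0.028,0],[0,0,0.15,-0.0302,0.0007,0.028,0],[0,0,0.15,-0.0302,0.0007,0.028,0]]'; python3 - <<'E'
from plant import optics
from h import *
go(.4692,-.0954,.275,86.4)
w=optics.read_camera('wrist');t=optics.read_camera('top');s=optics.read_camera('scene')
cv2.imwrite('pics/m4.png',np.hstack([w["img"][150:400,130:430],cv2.resize(s["img"][160:260,220:370],(375,250),interpolation=cv2.INTER_CUBIC)]))
E
```

```text
time_s: 7.6
eef_pos: [0.4689, -0.0964, 0.2769]
tcp_rot: [[-0.998, 0.064, 0.0], [0.064, 0.998, 0.0], [-0.0, 0.0, -1.0]]
ft_force: [0.2, 0.4, -0.0]
opening: 0.0208
grip_force: 61.9
now [ 0.4689 -0.0964  0.2769] rows: [ 0.    0.   -0.08] [-0.0003  0.0011  0.0019] det 1.0
```

View pics/m4.png

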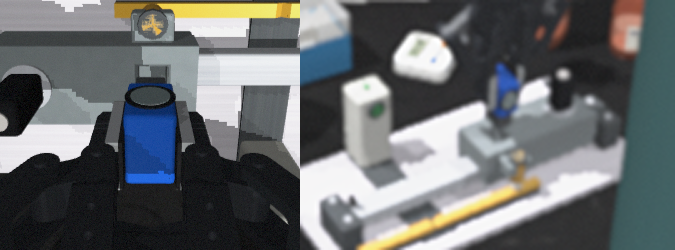

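The hole shows just ahead of and in line with the cartridge (columns about 151 and 150 in the crop). Now descending slowly.

```bash
python3 -m inch '[[0,0,0,-0.0003,0.0011,0.003,0],[0,0,0,-0.0003,0.0011,0.006,0],[0,0,0,-0.0003,0.0011,0.009,0],[0,0,0,-0.0003,0.0011,0.012,0],[0,0,0,-0.0003,0.0011,0.015,0],[0,0,0,-0.0003,0.0011,0.018,0],[0,0,0,-0.0003,0.0011,0.018,0]]'
```

```text
time_s: 8.45
eef_pos: [0.4694, -0.0957, 0.258]
tcp_rot: [[-0.998, 0.065, -0.001], [0.065, 0.998, 0.0], [0.001, 0.0, -1.0]]
ft_force: [-0.5, 0.1, -0.2]
opening: 0.0209
grip_force: 61.9
```

Already 7 mm below the mouth with no force, so it's in the hole.

```bash
python3 -m inch '[[0,0,0,0,0,0.003,0],[0,0,0,0,0,0.006,0],[0,0,0,0,0,0.009,0],[0,0,0,0,0,0.011,0],[0,0,0,0,0,0.013,0],[0,0,0,0,0,0.014,0],[0,0,0,0,0,0.014,0],[0,0,0,0,0,0.014,0]]'
```

```text
time_s: 9.25
eef_pos: [0.4698, -0.0957, 0.2457]
tcp_rot: [[-0.998, 0.065, -0.0], [0.065, 0.998, 0.0], [0.0, 0.0, -1.0]]
ft_force: [-3.2, 1.4, 7.7]
opening: 0.0211
grip_force: 63.0
```

```bash
python3 -m inch '[[0,0,0,0,0,0.001,0],[0,0,0,0,0,0,0.045],[0,0,0,0,0,0,0.045],[0,0,0,0,0,0,0.045],[0,0,0,0,0,-0.03,0.045],[0,0,0,0,0,-0.07,0.045],[0,0,0,0,0,-0.1,0.045],[0,0,0,0.02,0,-0.11,0.045],[0,0,0,0.02,0,-0.11,0.045],[0,0,0,0.02,0,-0.11,0.045],[0,0,0,0.02,0,-0.11,0.045]]'; python3 - <<'E'
from plant import optics
from h import *
c=optics.read_camera('wrist'); np.savez('w5.npz',**c)
cv2.imwrite('pics/w5.png',c["img"])
go(0.465,-.171,.36,86.4)
E
```

```text
time_s: 10.35
eef_pos: [0.4496, -0.0944, 0.3535]
tcp_rot: [[-0.998, 0.065, -0.002], [0.065, 0.998, 0.0], [0.002, 0.0, -1.0]]
ft_force: [-0.3, -0.1, -0.1]
opening: 0.0453
grip_force: 0.0
now [ 0.4497 -0.0944  0.3534] rows: [ 0.02 -0.11 -0.11] [-0.0203 -0.0755 -0.0067] det 1.0
```

View pics/w5.png

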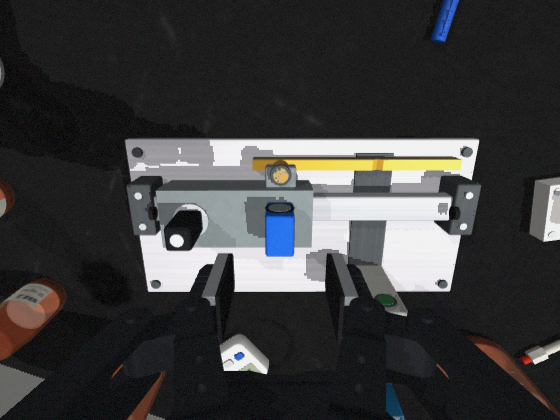

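```bash
python3 - <<'E'
from h import *
c=dict(np.load("w5.npz")); t=dict(np.load("top0.npz")); w1=dict(np.load("w1.npz"))
s0=np.array([.4694,-.0956,0]); a=np.radians(86.4); y=np.array([np.cos(a),np.sin(a),0]); x=np.array([np.sin(a),-np.cos(a),0])
f=lambda n,p: print(n,"x %.4f y %.4f"%((p-s0)@x,(p-s0)@y))
for k in blobs(c["img"],(105,150,200),(125,255,255),200,(240,180,330,280)):
    r=cv2.minAreaRect(k); P=np.array([ray(c,u,v,.1) for u,v in cv2.boxPoints(r)]); f("blue top",P.mean(0)); print(r,np.linalg.norm(np.diff(P,axis=0),axis=1).round(4))
for z in(.036,.042,.048): f("notch w5 z%.3f"%z,ray(c,378,160.5,z)); f("notch w1",ray(w1,372,181,z)); f("ball end w5",ray(c,281,176,z))
f("recv top cam",ray(t,270.7,187.7,.099)); f("stripe w5",ray(c,369,240,.01)); f("stripe w1",ray(w1,361,240,.012))
E
```

```text
blue top x 0.0001 y -0.0002
((279.5, 236.0), (38.0, 27.0), 90.0) [0.0198 0.0312 0.0206]
notch w5 z0.036 x -0.0443 y 0.0875
notch w1 x -0.0436 y 0.0880
ball end w5 x -0.0303 y 0.0011
notch w5 z0.042 x -0.0455 y 0.0857
notch w1 x -0.0452 y 0.0863
ball end w5 x -0.0318 y 0.0011
notch w5 z0.048 x -0.0468 y 0.0839
notch w1 x -0.0468 y 0.0845
ball end w5 x -0.0333 y 0.0011
recv top cam x 0.0879 y 0.0897
stripe w5 x 0.0459 y 0.0940
stripe w1 x 0.0283 y 0.0906
```

```bash
python3 -m inch '[[0,0,0,-0.008,-0.035,0,0.045],[0,0,0,-0.015,-0.077,0,0.045],[0,0,0,-0.0151,-0.077,0,0.045],[0,0,0,-0.0151,-0.077,0.03,0.045],[0,0,0,-0.0151,-0.077,0.06,0.045],[0,0,0,-0.0151,-0.077,0.085,0.045],[0,0,0,-0.0151,-0.077,0.1,0.045],[0,0,0,-0.0151,-0.077,0.108,0.045],[0,0,0,-0.0151,-0.077,0.108,0.045],[0,0,0,-0.0151,-0.077,0.108,0.045],[0,0,0,-0.0151,-0.077,0.108,0.045]]'; python3 -c "
from h import *
go(.4646,-.1715,.245,86.4)"
```

```text
time_s: 11.5
eef_pos: [0.4605, -0.1724, 0.2478]
tcp_rot: [[-0.998, 0.065, 0.002], [0.065, 0.998, -0.001], [-0.002, -0.001, -1.0]]
ft_force: [0.3, 0.3, -0.2]
opening: 0.0449
grip_force: 0.0
now [ 0.4605 -0.1724  0.2478] rows: [-0.04  0.11 -0.1 ] [-0.004   0.0012  0.0028] det 1.0
```

```bash
python3 -m inch '[[0,0,0,-0.004,0.0012,0.002,0.045],[0,0,0,-0.004,0.0012,0.002,0.045],[0,0,0,-0.004,0.0012,0.002,0],[0,0,0,-0.004,0.0012,0.002,0],[0,0,0,-0.004,0.0012,0.002,0],[0,0,0,-0.004,0.0012,0.002,0],[0,0,0,-0.004,0.0012,0.002,0],[0,0,0,-0.004,0.0012,0.002,0],[0,0,0,-0.004,0.0012,0.002,0]]'; python3 -c "
from h import *
go(.4646,-.1715,.245,86.4)"
```

```text
time_s: 12.4
eef_pos: [0.464, -0.1714, 0.2451]
tcp_rot: [[-0.998, 0.065, 0.0], [0.065, 0.998, -0.0], [-0.0, -0.0, -1.0]]
ft_force: [-1.5, 0.3, 4.9]
opening: 0.0191
grip_force: 60.1
now [ 0.464  -0.1714  0.2451] rows: [-0.01  0.02 -0.11] [-0.0006 -0.      0.0001] det 1.0
```

```bash
python3 -m inch '[[0,0,0,0,0.004,0,0],[0,0,0,0,0.01,0,0],[0,0,0,0,0.018,0,0],[0,0,0,0,0.026,0,0],[0,0,0,0,0.034,0,0],[0,0,0,0,0.042,0,0],[0,0,0,0,0.05,0,0],[0,0,0,0,0.058,0,0],[0,0,0,0,0.066,0,0],[0,0,0,0,0.073,0,0],[0,0,0,0,0.076,0,0],[0,0,0,0,0.076,0,0]]'; python3 -m inch '[[0,0,0,0,0,0,0],[0,0,0,0,0,0,0],[0,0,0,0,0,0,0]]'
```

```text
time_s: 13.6
eef_pos: [0.4689, -0.0951, 0.2451]
tcp_rot: [[-0.998, 0.065, 0.0], [0.065, 0.998, 0.0], [-0.0, 0.0, -1.0]]
ft_force: [-2.0, 1.6, 6.2]
opening: 0.0192
grip_force: 60.3
time_s: 13.9
eef_pos: [0.4689, -0.0951, 0.2451]
tcp_rot: [[-0.998, 0.065, 0.0], [0.065, 0.998, 0.001], [-0.0, 0.001, -1.0]]
ft_force: [-2.2, 1.4, 6.1]
opening: 0.0193
grip_force: 60.3
```

```bash
for i in 1; do python3 -m inch '[[0,0,0,0,0.002,0,0],[0,0,0,0,0.004,0,0],[0,0,0,0,0.004,0,0],[0,0,0,0,0.004,0,0],[0,0,0,0,0.004,0,0]]'; done; python3 -m inch '[[0,0,0,0,0.001,0,0],[0,0,0,0,0.002,0,0],[0,0,0,0,0.002,0,0],[0,0,0,0,0.002,0,0],[0,0,0,0,0.002,0,0]]'
```

```text
time_s: 14.4
eef_pos: [0.4691, -0.0913, 0.2451]
tcp_rot: [[-0.998, 0.065, 0.0], [0.065, 0.998, 0.0], [-0.0, 0.0, -1.0]]
ft_force: [-3.0, 0.4, 6.9]
opening: 0.0193
grip_force: 60.3
time_s: 14.9
eef_pos: [0.4692, -0.0896, 0.2451]
tcp_rot: [[-0.998, 0.065, 0.0], [0.065, 0.998, -0.001], [-0.0, -0.001, -1.0]]
ft_force: [-1.4, -1.7, 6.3]
opening: 0.0191
grip_force: 60.3
```

```bash
python3 -m inch '[[0,0,0,0,0.001,0,0],[0,0,0,0,0.001,0,0],[0,0,0,0,0.001,0,0]]' | grep -E "eef|ft"; python3 -m inch '[[0,0,0,0,0.001,0,0],[0,0,0,0,0.001,0,0],[0,0,0,0,0.001,0,0]]'| grep -E "eef|ft"; python3 -m inch '[[0,0,0,0,0.001,0,0],[0,0,0,0,0.001,0,0],[0,0,0,0,0.001,0,0]]'| grep -E "eef|ft"
```

```text
eef_pos: [0.4693, -0.0885, 0.2451]
ft_force: [-2.3, -0.8, 6.1]
eef_pos: [0.4694, -0.0874, 0.2451]
ft_force: [-2.4, 0.4, 6.1]
eef_pos: [0.4695, -0.0866, 0.2451]
ft_force: [-2.3, -1.3, 6.4]
```

```bash
python3 -m inch '[[0,0,0,0,0.001,0,0],[0,0,0,0,0.001,0,0],[0,0,0,0,0.001,0,0]]' | grep -E "eef|ft"; python3 -m inch '[[0,0,0,0,0.001,0,0],[0,0,0,0,0.001,0,0],[0,0,0,0,0.001,0,0]]'| grep -E "eef|ft"; python3 - <<'E'
from plant import optics
from h import *
c=optics.read_camera('wrist');s=optics.read_camera('scene');np.savez('w6.npz',**c);np.savez('s6.npz',**s)
cv2.imwrite('pics/m6.png',np.hstack([cv2.resize(c["img"][100:250,250:460],(420,300),interpolation=cv2.INTER_CUBIC),cv2.resize(s["img"][180:280,220:350],(380,300),interpolation=cv2.INTER_CUBIC)]))
E
```

```text
eef_pos: [0.4695, -0.0855, 0.2451]
ft_force: [-1.6, -1.5, 5.0]
eef_pos: [0.4696, -0.0844, 0.2451]
ft_force: [-1.6, -0.1, 5.3]
```

View pics/m6.png

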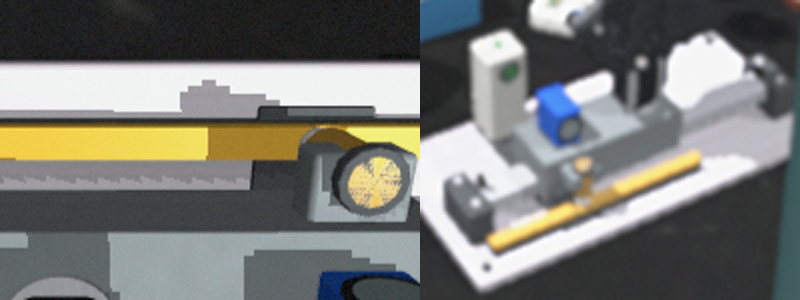

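The ball (crop about 325,140) now covers the notch, which isn't visible. I'll keep feeling forward.

```bash
for i in 1; do python3 -m inch '[[0,0,0,0,0.001,0,0],[0,0,0,0,0.001,0,0],[0,0,0,0,0.001,0,0]]' | grep -E "eef|ft"; python3 -m inch '[[0,0,0,0,0.001,0,0],[0,0,0,0,0.001,0,0],[0,0,0,0,0.001,0,0]]'| grep -E "eef|ft";python3 -m inch '[[0,0,0,0,0.001,0,0],[0,0,0,0,0.001,0,0],[0,0,0,0,0.001,0,0]]'| grep -E "eef|ft"; done
```

```text
eef_pos: [0.4696, -0.0834, 0.2451]
ft_force: [-2.0, -0.3, 6.8]
eef_pos: [0.4697, -0.0823, 0.2451]
ft_force: [-1.8, 1.0, 6.7]
eef_pos: [0.4698, -0.0811, 0.2451]
ft_force: [-1.5, 1.4, 6.2]
```

```bash
for i in 1; do python3 -m inch '[[0,0,0,0,0.001,0,0],[0,0,0,0,0.001,0,0],[0,0,0,0,0.001,0,0]]' | grep -E "eef|ft"; python3 -m inch '[[0,0,0,0,0.001,0,0],[0,0,0,0,0.001,0,0],[0,0,0,0,0.001,0,0]]'| grep -E "eef|ft"; done
```

```text
eef_pos: [0.4699, -0.0803, 0.2451]
ft_force: [-2.0, 1.5, 6.0]
eef_pos: [0.4699, -0.0798, 0.2451]
ft_force: [-2.8, -3.0, 5.9]
```

```bash
python3 -m inch '[[0,0,0,0,0.001,0,0],[0,0,0,0,0.001,0,0],[0,0,0,0,0.001,0,0]]' | grep -E "eef|ft"; python3 -m inch '[[0,0,0,0,0.001,0,0],[0,0,0,0,0.001,0,0],[0,0,0,0,0.001,0,0]]'| grep -E "eef|ft"
```

```text
eef_pos: [0.4699, -0.0794, 0.2451]
ft_force: [-2.8, -6.3, 5.8]
eef_pos: [0.4699, -0.0786, 0.2451]
ft_force: [-2.6, -8.1, 5.0]
```

Opposition is rising, so I've likely passed the centre. I'll map it in reverse to bracket the notch.

```bash
python3 -m inch '[[0,0,0,0,-0.001,0,0],[0,0,0,0,-0.002,0,0],[0,0,0,0,-0.002,0,0],[0,0,0,0,-0.002,0,0]]' | grep -E "eef|ft"; python3 -m inch '[[0,0,0,0,-0.001,0,0],[0,0,0,0,-0.001,0,0],[0,0,0,0,-0.001,0,0]]'| grep -E "eef|ft"; python3 -m inch '[[0,0,0,0,-0.001,0,0],[0,0,0,0,-0.001,0,0],[0,0,0,0,-0.001,0,0]]'| grep -E "eef|ft"; python3 -m inch '[[0,0,0,0,-0.001,0,0],[0,0,0,0,-0.001,0,0],[0,0,0,0,-0.001,0,0]]'| grep -E "eef|ft"
```

```text
eef_pos: [0.4699, -0.0796, 0.2451]
ft_force: [-1.0, -1.7, 6.6]
eef_pos: [0.4699, -0.0802, 0.2451]
ft_force: [-1.9, 1.9, 6.6]
eef_pos: [0.4698, -0.0807, 0.2451]
ft_force: [-1.3, 4.5, 6.8]
eef_pos: [0.4698, -0.0812, 0.2451]
ft_force: [-1.4, 7.8, 6.7]
```

Forces are symmetric about y ≈ -0.080, which means the carriage is held in the notch. Now relaxing to the centre.

```bash
python3 -m inch '[[0,0,0,0,0.001,0,0],[0,0,0,0,0.0023,0,0],[0,0,0,0,0.0023,0,0],[0,0,0,0,0.0023,0,0],[0,0,0,0,0.0023,0,0],[0,0,0,0,0.0023,0,0]]'; python3 - <<'E'
from plant import optics
from h import *
c=optics.read_camera('wrist');t=optics.read_camera('top')
for k in blobs(c["img"],(105,150,200),(125,255,255),200,(240,150,520,320)):
    r=cv2.minAreaRect(k); P=np.array([ray(c,u,v,.1) for u,v in cv2.boxPoints(r)]); print("blue",P.mean(0).round(4),np.linalg.norm(np.diff(P,axis=0),axis=1).round(4))
cv2.imwrite('pics/t7.png',cv2.resize(t["img"][130:300,140:430],None,fx=2.7,fy=2.7,interpolation=cv2.INTER_CUBIC))
E
```

```text
time_s: 20.5
eef_pos: [0.4698, -0.0801, 0.2451]
tcp_rot: [[-0.998, 0.065, 0.0], [0.065, 0.998, 0.0], [-0.0, 0.0, -1.0]]
ft_force: [-1.6, -0.2, 6.1]
opening: 0.0192
grip_force: 60.3
blue [ 0.4711 -0.0051  0.1   ] [0.0227 0.024  0.024 ]
```

View pics/t7.png

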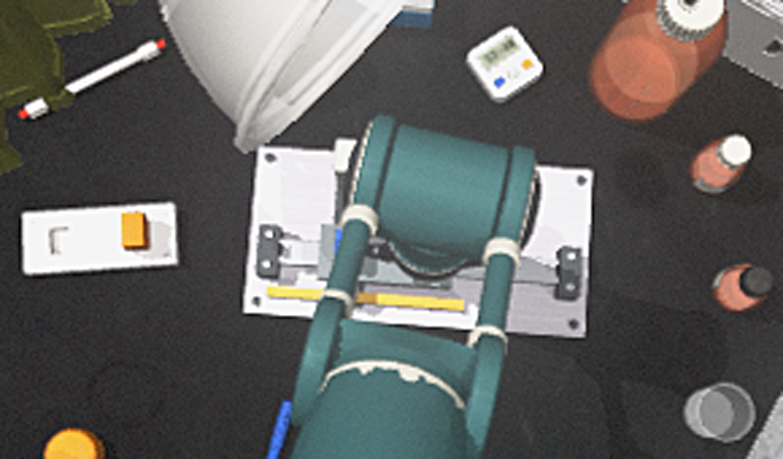

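The bystanders and orange are in place, and the socket at y = -0.005 is abreast of the receiver at about -0.006. Handing in.

```bash
python3 -c "
from plant import ticket
print(ticket.finish_job())"
```

```text
the job is handed in; nothing more can be done
None
```

I handed the job in at about 20.6 s: the blue cartridge is plugged flush into the carriage, which sits at rest in the notch with the fingers still gripping the post at about 60 N; the orange cartridge and bystanders are where they were, and no verdict was returned.

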